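Lay the sample bottle down for its leak check

ROBOT

A 6-joint arm with a two-finger parallel gripper is mounted at the origin on the work surface. World frame = base frame: x ahead of the robot, y to its left, z up, the work surface at z = 0. Lengths are in m, angles in rad, forces in N, time in s.
With the tool pointing down it reaches from about 0.4 to 0.825 m from the base axis. Payload 7 kg.
Tool frame: the origin (TCP) lies midway between the tips of the shut fingers; the grasp point (between the pads) lies 19 mm behind it; z points along the fingers, y is the line along which they close (so a half turn about z gives the same grasp; the last joint's range is limited). The gripper opens to 88 mm and grips with 3 to 60 N. Pads are 19 mm wide; open, the fingers measure 130 mm over their backs; the gripper's body (78 mm by 193 mm) begins 47 mm behind the grasp point.
Start: joints at [-0.934, 0.359, 0.012, 0, -1.224, -0.288], TCP at [0.231, -0.634, 0.227] pointing down, gripper open.
Joint ranges: [-3.07, 3.07], [-1.43, 2.12], [-1.02, 1.25], [-3.03, 1.67], [-3.05, -0], [-3.03, 3.03]. Speed limits (rad/s): [2.39, 2.39, 3.01, 3.14, 3.14, 3.14].

INTERFACE

Orientations are given as [roll, pitch, yaw] about the fixed x, y, z axes, in that order (R = Rz(yaw) Ry(pitch) Rx(roll)).
In Python, from station import monitor, viewer, arm gives the robot as it stands.
- The arm moves only by the tool move_arm, never from a script. Its argument "deltas" is a list that holds one entry, the list of rows, each a list of 7 numbers: the turn, a rotation vector about the tool's x, y, z in degrees, then the shift along the tool's x, y, z in m, then the finger opening in m, from 0 to 0.0876. A call has 1 to 12 rows; each row is the pose to reach, as a shift and turn from the pose commanded when the call began, along the tool's axes at that moment; what a row does not reach only later rows make up. A row lasts 1/12 s, in which the tool goes at most 41.7 mm and 7.16 degrees, less where a joint would pass 70% of its speed; a pose out of reach is approached as far as the arm can. A call with a gripper value outside its range is refused whole. The fingers move at their own pace and stop on an object; "force" is the grip in N (left out, the last holds). Time passes only in rows, so rows that repeat a pose let the fingers close. It gives the time, the measured TCP pose, the force and the opening at its end, in the units of the state.
- monitor.get_state(): the state, without advancing time (a new reading comes with each control period).
- viewer.grab_frame(name): name is "scene" or "top" or "wrist"; returns a dict with "frame" (420x560x3 uint8, blue, green, red), "vfov" (degrees; the focal length in pixels is half the picture's height over the tangent of half this angle, whatever the lens; pixels are square), "cx", "cy" (the principal point, pixels), "D" ([k1, k2, p1, p2, k3] as OpenCV has them; the pictures are not rectified), "xyz" and "orientation" of the camera in the world; the wrist camera has in their place "hand_eye" (4x4, takes a point from camera to tool coordinates, whose origin is the TCP and whose axes are the flange's). Camera axes: x right, y down, z forward; pixel columns grow to the right and rows downward; lengths in m; the calibration is good to about 2 mm. A picture is of the moment at which its call begins: read the wrist's pose just before it. There is no depth.
- arm.job_done(): hands the job in, once; it reports no verdict.
The state is a dict: "t": time; "q": joint angles; "qd": joint speeds; "joint_efforts": joint torques, N m; "eef_pos": TCP position; "ee_rot": TCP orientation; "force": force on the tool from outside, world axes, zero at the start; "moment": the same for the moment, N m; "width": finger opening in m.
Only numpy, scipy, OpenCV 4.12 (cv2) and the standard library are available. Lean on these libraries where they do the work, as an engineer would, in place of code of your own. Each camera call takes 0.05 s, during which the arm holds its last target. There are 200 camera calls.

TASK

Lay the tall square bottle that stands in the tray down on its side for its leak check: tip it over away from the tray's end wall behind it, then push it gently back along its length until its base is snug against that wall, with the cap pointing straight away from it. Use only the fingertips and ease it down gently all the way, never letting it drop, pinching it or lifting it. Leave every other container standing where it is, and take the hand away at the end.

Things in the scene. Friction and masses are not known exactly. Their poses are not given: they have to be found in the camera images.
- bottle: tall square sample bottle, off-white plastic, white screw cap, closed and full, 0.32 to 0.5 kg: body 70 x 70 mm, 124 mm tall, edges rounded 3 mm; shoulder tapering from 124 to 165 mm; cap 28 mm in diameter from 167 to 190 mm (its end). Origin: centre of its base; z up through the cap, y towards the side it is to be laid on (away from the end wall, within 5 degrees), x across
- bottle_cap (a point): centre of the top face of that bottle's cap, 190 mm from the base
- bottle_mid (a point): point on the bottle's axis half-way up, 95 mm from the base; the centre of mass lies on the same axis, about 70 mm from the base. With the bottle lying flat this point and the axis are 35 mm above the tray floor, and the underside of the cap 21 mm above it
- bottle_toe (a point): middle of the bottle's bottom edge on its y side, about which it tips; this edge stays down on the tray floor throughout. Plastic on plastic, the bottle tips before it slides when pushed at the cap; lying, it slides along the floor under a few newtons
- tray: grey plastic spill tray, fixed to the bench, outside 300 mm (its x) by 400 mm (its y), walls 25 mm high and 5 mm thick with a rim 9 mm wide outside, floor 4 mm thick; origin under its centre on the bench, z up, y along the tray away from the end wall beside which three containers stand in a row, 95 mm apart; the tall bottle is 10 to 30 mm clear of that wall
- stop (a point): the stop: foot of the inner face of that end wall, mid-way along it, at the height of the tray floor (4 mm above the bench); axes as the tray's, so y points from the wall into the tray
- round_bottle: round off-white bottle, 54 mm in diameter and 150 mm tall, upright in the tray beside the tall bottle; origin at its base; leave alone
- sample_jar: round off-white jar, 54 mm in diameter and 85 mm tall, upright in the tray; origin at its base; leave alone
- buffer_a: amber jar 58 mm in diameter, 78 mm tall, on the bench to the right of the tray; origin at its base; leave alone
- buffer_b: clear jar 58 mm in diameter, 78 mm tall, on the bench to the right of the tray; origin at its base; leave alone
- dropper: small white dropper bottle with a yellow cap, 38 mm in diameter, 85 mm tall, on the bench to the right; origin at its base; leave alone
- beaker: clear plastic beaker 68 mm in diameter, 85 mm tall, on the bench beyond the tray; origin at its base; leave alone
- spare_cap: white screw cap 40 mm in diameter, 16 mm high, on the bench to the left; origin at its base; leave alone
There are look-alikes about, which are no part of the job. Leave any green or red look-alike of the bottle alone.

How it is judged:
By the outcome, as a careful person would: the job done as asked, in the order asked, and still so for the second after the job is handed in, with the robot touching nothing.
It also fails if it takes over 64 s, if anything falls off the work surface, if the arm or the gripper's body presses on something with over 40 N, if the wrist force passes 120 N, or if a joint passes its speed limit or range.

## Working session

There is one attempt and no reset: what is moved stays moved. The work goes in short steps, Python scripts to look and compute and a tool call to move; the robot and the scene stay as the last step left them, time stands still between calls to the robot, and variables do not carry over. Pictures are saved under pics/ and viewed, on a budget of 10 in all, crops included, one or two more only if the job needs it, and the job is handed in when it is done.

Besides the shell and the picture viewer there is one more tool, called after ">>>" by a JSON object that holds its "method" and its "body". move_arm: Moves the arm, as the interface text tells. Its arguments: {"type":"object","properties":{"deltas":{"type":"array","items":{"type":"array","items":{"type":"array","items":{"type":"number"}}}},"force":{"type":"number"}},"required":["deltas"]}

```bash
ls; mkdir -p pics; cat > h.py <<'E'
import numpy as np, cv2
from scipy.spatial.transform import Rotation as R
from station import monitor, viewer, arm
def cam(f):
    h=f["frame"].shape[0]; fl=h/2/np.tan(np.radians(f["vfov"])/2)
    return np.array([[fl,0,f["cx"]],[0,fl,f["cy"]],[0,0,1]]),np.array(f["D"],float)
def pose(f,st=None):
    if "hand_eye" in f:
        T=np.eye(4);T[:3,:3]=R.from_euler('xyz',st["ee_rot"]).as_matrix();T[:3,3]=st["eef_pos"]
        T=T@np.array(f["hand_eye"]);return T[:3,:3],T[:3,3]
    o=np.array(f["orientation"])
    Rm=o if o.shape==(3,3) else R.from_euler('xyz',o).as_matrix()
    return Rm,np.array(f["xyz"])
def ray(f,uv,st=None):
    K,D=cam(f);p=cv2.undistortPoints(np.array(uv,float).reshape(-1,1,2),K,D).reshape(-1,2)
    Rm,c=pose(f,st);d=np.c_[p,np.ones(len(p))]@Rm.T;return c,d
def onz(f,uv,z,st=None):
    c,d=ray(f,uv,st);return c+d*((z-c[2])/d[:,2])[:,None]
def proj(f,P,st=None):
    K,D=cam(f);Rm,c=pose(f,st)
    return cv2.projectPoints((np.array(P,float)-c)@Rm,np.zeros(3),np.zeros(3),K,D)[0].reshape(-1,2)
E
python3 - <<'E'
from h import *
st=monitor.get_state();print(st)
for n in("scene","top"):
    f=viewer.grab_frame(n);cv2.imwrite(f"pics/{n}0.png",f["frame"]);np.save(f"{n}0.npy",f,allow_pickle=True)
    print({k:v for k,v in f.items() if k!="frame"})
E
```

```text
pics
{'t': 0.0, 'q': array([-9.33904335e-01,  3.59373939e-01,  1.10759162e-02, -3.81228452e-04,
       -1.22407079e+00, -2.88096028e-01]), 'qd': array([-0.00105134,  0.00162778, -0.00062986, -0.0003794 , -0.00017596,
       -0.00120012]), 'joint_efforts': array([ 1.42976420e-03, -5.82725823e+01,  2.93052900e+01,  6.99705496e+00,
        6.90956818e-03, -1.80312009e-04]), 'eef_pos': array([ 0.23051553, -0.63391148,  0.22563287]), 'ee_rot': array([ 3.13998314e+00, -1.03222668e-04, -2.79292644e+00]), 'force': array([-0.47936502,  0.79251626,  0.48787495]), 'moment': array([-0.00497949,  0.00358157,  0.00663081]), 'width': 0.08722052123629581}
{'vfov': 48.58676517137444, 'cx': 280.67942799008426, 'cy': 211.80115945118706, 'D': array([-0.03375284,  0.        ,  0.        ,  0.        ,  0.        ]), 'xyz': array([1.05704017, 0.6180816 , 1.28067591]), 'orientation': array([-2.53210072, -0.00792084,  2.45689891])}
{'vfov': 57.679178367042745, 'cx': 276.2599842495002, 'cy': 205.72860087196617, 'D': array([-0.01151347,  0.        ,  0.        ,  0.        ,  0.        ]), 'xyz': array([0.46163035, 0.03769949, 1.14387213]), 'orientation': array([-3.05474321, -0.00526419, -1.5732595 ])}
```

View pics/scene0.png

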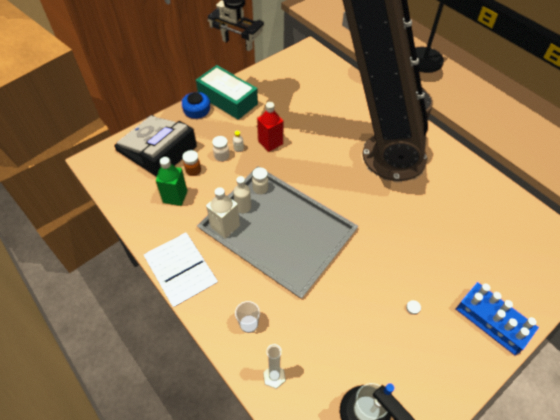

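View pics/top0.png

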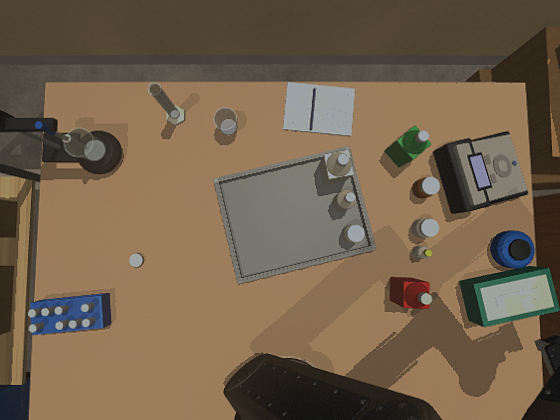

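The scene picture shows the tall square off-white bottle at (223,212). The round bottle is at (243,195), the jar at (260,180), the green look-alike at (172,183) and the red one at (270,127). In the top picture the tall bottle is at (338,163), its cap near (343,158), and the tray runs left from its right end wall. The off-white one in the tray with the square body fits the description. I'll confirm that in a crop and measure.

```bash
python3 - <<'E'
from h import *
T=np.load("top0.npy",allow_pickle=True).item();S=np.load("scene0.npy",allow_pickle=True).item()
a=cv2.resize(S["frame"][165:245,190:290],None,fx=4,fy=4,interpolation=2)
b=cv2.resize(T["frame"][140:220,310:390],None,fx=4,fy=4,interpolation=2)
im=np.hstack([a,b]);cv2.imwrite("pics/crop.png",im);print(im.shape)
hsv=cv2.cvtColor(T["frame"],cv2.COLOR_BGR2HSV)
m=((hsv[...,1]<60)&(hsv[...,2]>60)).astype(np.uint8)
m[:140]=0;m[290:]=0;m[:,:200]=0;m[:,380:]=0
n,l,s,c=cv2.connectedComponentsWithStats(m);k=1+s[1:,4].argmax();print(s[k],c[k])
cn=max(cv2.findContours((l==k).astype(np.uint8),0,2)[0],key=cv2.contourArea)
P=onz(T,cn.reshape(-1,2),0.025)[:,:2]
r=cv2.minAreaRect((P*1000).astype(np.float32));print(r);print(cv2.boxPoints(r))
E
```

```text
(320, 720, 3)
[  214   146   163   138 15054] [293.45509499 214.41882556]
((536.349365234375, -20.509872436523438), (318.2646789550781, 418.14349365234375), 13.680912971496582)
[[ 332.28345  144.99298]
 [ 431.18042 -261.28693]
 [ 740.4153  -186.01273]
 [ 641.5183   220.26718]]
```

View pics/crop.png

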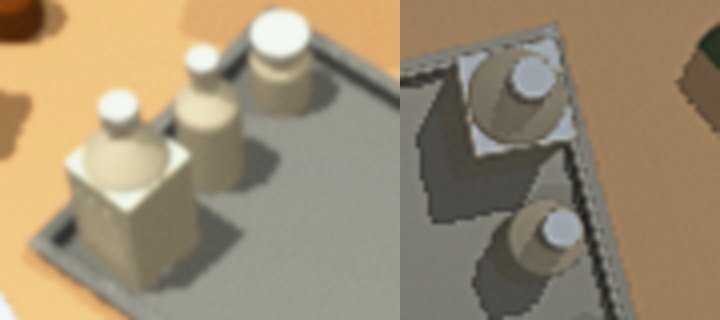

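The crop confirms the target: a square, off-white body with a white cap, at left crop (120,190) and right crop (517,97). The round bottle and jar are beside it. Next I work out its pose from the cap in both views and the top-face corners.

```bash
python3 - <<'E'
from h import *
T=np.load("top0.npy",allow_pickle=True).item();S=np.load("scene0.npy",allow_pickle=True).item()
c=np.array([[458,58],[555,38],[577,135],[477,157]],float)
px=(c-[400,0]+.5)/4-.5+[310,140]
q=onz(T,px,0.128)[:,:2];print("square",q.round(4).tolist(),q.mean(0),np.linalg.norm(np.roll(q,-1,0)-q,axis=1))
r=cv2.minAreaRect((q*1000).astype(np.float32));print(r)
tc=(np.array([533,75])-[400,0]+.5)/4-.5+[310,140]
print("cap top view",onz(T,[tc],0.194))
# cap mask
for n,f,b in(("top",T,(330,148,360,172)),("scene",S,(205,180,235,200))):
    x0,y0,x1,y1=b;g=cv2.cvtColor(f["frame"],cv2.COLOR_BGR2HSV)[y0:y1,x0:x1]
    if n=="top": m=((g[...,0]>95)&(g[...,0]<135)&(g[...,1]>10)).astype(np.uint8)
    else: m=((g[...,2]>225)).astype(np.uint8)
    k,l,s,ce=cv2.connectedComponentsWithStats(m)
    for i in range(1,k):
        if s[i,4]>15: print(n,s[i],ce[i]+[x0,y0],onz(f,[ce[i]+[x0,y0]],0.194 if n=="top" else .185))
ctr=np.array([.53635,-.0205]);u=np.array([-.2365,.9716]);ex=np.array([.9716,.2365])
print("square in tray",(q.mean(0)-ctr)@ex,(q.mean(0)-ctr)@u)
for p in (q[1]-q[0],q[2]-q[1],q[2]-q[3],q[3]-q[0]):print(np.degrees(np.arctan2(p[1],p[0])))
P=proj(S,[[*q.mean(0),.194]]);print("scene reproj cap",P,"crop",(P-[190,165]+.5)*4)
E
```

```text
square [[0.6901, -0.0979], [0.7038, -0.1639], [0.6373, -0.1775], [0.6224, -0.1097]] [ 0.66340465 -0.1372623 ] [0.06748014 0.06794374 0.06938218 0.06877055]
((663.1138916015625, -136.8382568359375), (68.73678588867188, 69.63548278808594), 11.744694709777832)
cap top view [[ 0.66430036 -0.13642031  0.194     ]]
top [12  2  8  6 19] [346.05263158 151.78947368] [[ 0.6812433  -0.14479837  0.194     ]]
top [ 8  6 11 10 76] [343.         158.78947368] [[ 0.66323524 -0.13671791  0.194     ]]
scene [  0   0  30  20 457] [217.66739606 187.51859956] [[ 0.65678785 -0.15525846  0.185     ]]
square in tray 0.09583201851413335 -0.1434946756697941
-78.25528147050908
-168.47273157364504
-77.59997967567297
-170.05130285286552
scene reproj cap [[218.99943988 190.51398569]] crop [[117.99775951 104.05594275]]
```

The bottle axis is at about (0.6635, -0.137), with its y at about 101.7° against the tray's 103.7° and about 16 mm clear of the wall. The two views agree to about 1 mm.

Plan:
1. Straddle the cap loosely with the fingers along bottle y.
2. Rotate about the toe. The rear finger pushes and the front finger catches it at the balance point.
3. Open and lower the bottle on the front finger.
4. Push it back with shut fingertips.

```bash
cat > plan.py <<'E'
from h import *
ANG=np.radians(101.7);U=np.array([np.cos(ANG),np.sin(ANG),0]);TOE=np.array([.6635,-.137,.004])+.035*U
def Rt(phi,ang=ANG):   # tool y along u, tilted phi deg towards the wall
    u=np.array([np.cos(ang),np.sin(ang),0]);z=np.array([0,0,-1.]);x=np.cross(u,z)
    return np.c_[x,u,z]@R.from_euler('x',phi,degrees=True).as_matrix()
def pt(Y,Z,X=0,toe=TOE): # tray-ish coords from toe: Y along U, Z up
    return toe+Y*U+np.array([0,0,Z])+X*np.array([U[1],-U[0],0])
def rows(R0,p0,goals): # goals: (R,p,w)
    out=[]
    for Rg,pg,w in goals:
        rv=R.from_matrix(R0.T@Rg).as_rotvec(degrees=True);s=R0.T@(np.array(pg)-p0)
        out.append([*[round(float(a),1)+0. for a in rv],*[round(float(a),4)+0. for a in s],round(w,4)])
    for r in out:print(r)
E
python3 - <<'E'
from plan import *
st=monitor.get_state();R0=R.from_euler('xyz',[np.pi,0,-2.79293]).as_matrix();p0=np.array([.231,-.634,.227])
print(TOE)
rows(R0,p0,[(R0,p0+[0,0,.08],.044),(Rt(0),[.6635,-.137,.307],.044),(Rt(0),[.6635,-.137,.179],.044)])
E
```

```text
[ 0.65640244 -0.1027272   0.004     ]
[0.0, 0.0, 0.0, 0.0, 0.0, -0.08, 0.044]
[0.0, 0.0, 8.3, -0.5763, 0.3193, -0.08, 0.044]
[0.0, 0.0, 8.3, -0.5763, 0.3193, 0.048, 0.044]
```

>>> {"method": "move_arm", "body": {"deltas": [[[0,0,0,0,0,-0.04,0.044],[0,0,0,0,0,-0.08,0.044],[0,0,4,-0.05,0.03,-0.08,0.044],[0,0,8.3,-0.5763,0.3193,-0.08,0.044],[0,0,8.3,-0.5763,0.3193,-0.08,0.044],[0,0,8.3,-0.5763,0.3193,-0.08,0.044],[0,0,8.3,-0.5763,0.3193,-0.08,0.044],[0,0,8.3,-0.5763,0.3193,-0.08,0.044],[0,0,8.3,-0.5763,0.3193,-0.08,0.044],[0,0,8.3,-0.5763,0.3193,-0.08,0.044],[0,0,8.3,-0.5763,0.3193,-0.08,0.044],[0,0,8.3,-0.5763,0.3193,-0.08,0.044]]]}}

```text
t: 1.1
eef_pos: [0.5045, -0.3177, 0.3064]
ee_rot: [3.141, -0.0, -2.938]
force: [1.2, -0.3, 0.7]
width: 0.0442
```

>>> {"method": "move_arm", "body": {"deltas": [[[0,0,0,-0.1924,0.1446,0,0.044],[0,0,0,-0.1924,0.1446,0,0.044],[0,0,0,-0.1924,0.1446,0,0.044],[0,0,0,-0.1924,0.1446,0,0.044],[0,0,0,-0.1924,0.1446,0,0.044],[0,0,0,-0.1924,0.1446,0,0.044],[0,0,0,-0.1924,0.1446,0,0.044],[0,0,0,-0.1924,0.1446,0,0.044],[0,0,0,-0.1924,0.1446,0,0.044],[0,0,0,-0.1924,0.1446,0,0.044]]]}}

```text
t: 1.93
eef_pos: [0.6623, -0.1398, 0.3066]
ee_rot: [-3.142, -0.0, -2.938]
force: [0.1, 0.6, 0.9]
width: 0.0442
```

```bash
python3 - <<'E'
from plan import *
st=monitor.get_state();print(st["eef_pos"],st["ee_rot"],st["force"],st["width"])
f=viewer.grab_frame("wrist");print(f["hand_eye"],f["vfov"])
im=f["frame"].copy()
c=np.array([.6635,-.137,.194]);tip=R.from_euler('xyz',st["ee_rot"]).as_matrix()
for p in proj(f,[c,c+.014*U,c-.014*U],st):print(p);cv2.circle(im,tuple(int(round(v)) for v in p),2,(0,0,255),-1)
for p in proj(f,[st["eef_pos"]+tip@np.array([0,s*.022,0]) for s in(-1,0,1)],st):print("tips",p);cv2.circle(im,tuple(int(round(v)) for v in p),2,(255,0,0),-1)
cv2.imwrite("pics/w1.png",im)
E
```

```text
[ 0.66227325 -0.1398019   0.30655833] [-3.14157678e+00 -3.29779160e-04 -2.93837729e+00] [0.13337594 0.62018147 0.86810958] 0.04417811648867295
[[ 9.75210872e-04 -9.66487023e-01 -2.56713620e-01  6.89688005e-02]
 [ 9.99999429e-01  8.30091447e-04  6.73660023e-04 -6.21042714e-05]
 [-4.37987890e-04 -2.56714130e-01  9.66487281e-01 -1.59130045e-01]
 [ 0.00000000e+00  0.00000000e+00  0.00000000e+00  1.00000000e+00]] 62.2100974918554
[282.06148746 204.29962561]
[299.41816626 204.29746587]
[264.70485186 204.30164496]
tips [234.28731139 258.33917392]
tips [278.96826106 258.35704145]
tips [323.64127308 258.40413428]
```

View pics/w1.png

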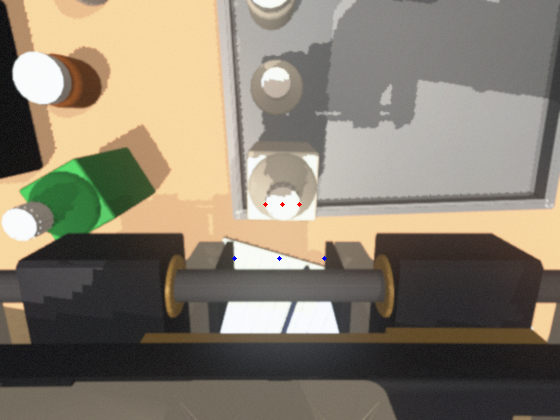

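The wrist picture shows the cap at (283,204), matching its predicted centre of (282,204). The fingers lie either side along the bottle's y.

>>> {"method": "move_arm", "body": {"deltas": [[[0,0,0,0,0,0.03,0.044],[0,0,0,0,0,0.06,0.044],[0,0,0,0,0,0.08,0.044],[0,0,0,0,0,0.08,0.044],[0,0,0,0,0,0.08,0.044]]]}}

```text
t: 2.4
eef_pos: [0.6621, -0.1401, 0.2265]
ee_rot: [-3.141, -0.002, -2.939]
force: [0.5, -0.6, 1.3]
width: 0.0437
```

>>> {"method": "move_arm", "body": {"deltas": [[[0,0,0,-0.002,0.0027,0,0.044],[0,0,0,-0.002,0.0027,0.012,0.044],[0,0,0,-0.002,0.0027,0.024,0.044],[0,0,0,-0.002,0.0027,0.036,0.044],[0,0,0,-0.002,0.0027,0.048,0.044],[0,0,0,-0.002,0.0027,0.048,0.04],[0,0,0,-0.002,0.0027,0.048,0.036],[0,0,0,-0.002,0.0027,0.048,0.034],[0,0,0,-0.002,0.0027,0.048,0.033],[0,0,0,-0.002,0.0027,0.048,0.033]]]}}

```text
t: 3.23
eef_pos: [0.6647, -0.1361, 0.1793]
ee_rot: [-3.141, 0.001, -2.938]
force: [0.2, 0.3, 0.8]
width: 0.0333
```

```bash
python3 - <<'E'
from plan import *
st=monitor.get_state();print(st["eef_pos"],st["ee_rot"],st["force"],st["width"])
R0=R.from_euler('xyz',st["ee_rot"]).as_matrix();p=st["eef_pos"]
print("axis error along U,X",(p-TOE)@U+.035,(p-TOE)@np.array([U[1],-U[0],0]))
# rigid rotation about toe
def rot(th):
    q=R.from_rotvec(np.radians(th)*np.array([-U[1],U[0],0])).as_matrix()  # x=u x z dir
    return q
p0=np.array([.6635,-.137,.1785])
print((rot(10)@(p0-TOE)+TOE-p0)@U)
for a,b in((0,11),(11,22),(22,30)):
    print(a,b);Rb=Rt(a);pb=rot(a)@(p0-TOE)+TOE
    rows(Rb,pb,[(Rt(t),rot(t)@(p0-TOE)+TOE,.033) for t in np.arange(a+1,b+1)])
E
```

```text
[ 0.6646717  -0.13607674  0.17926596] [-3.14129875e+00  1.06686315e-03 -2.93757925e+00] [0.22340569 0.32108271 0.75679349] 0.033265510077223955
axis error along U,X 0.0006664709220514375 0.0013345763421349587
0.030833335647452054
0 11
[1.0, 0.0, 0.0, 0.0, 0.0031, -0.0006, 0.033]
[2.0, 0.0, 0.0, 0.0, 0.0061, -0.0011, 0.033]
[3.0, 0.0, 0.0, 0.0, 0.0092, -0.0016, 0.033]
[4.0, 0.0, 0.0, 0.0, 0.0123, -0.002, 0.033]
[5.0, 0.0, 0.0, 0.0, 0.0153, -0.0024, 0.033]
[6.0, 0.0, 0.0, 0.0, 0.0184, -0.0027, 0.033]
[7.0, 0.0, 0.0, 0.0, 0.0215, -0.003, 0.033]
[8.0, 0.0, 0.0, 0.0, 0.0246, -0.0032, 0.033]
[9.0, 0.0, 0.0, 0.0, 0.0277, -0.0033, 0.033]
[10.0, 0.0, 0.0, 0.0, 0.0308, -0.0034, 0.033]
[11.0, 0.0, 0.0, 0.0, 0.0339, -0.0035, 0.033]
11 22
[1.0, 0.0, 0.0, 0.0, 0.0031, -0.0006, 0.033]
[2.0, 0.0, 0.0, 0.0, 0.0061, -0.0011, 0.033]
[3.0, 0.0, 0.0, 0.0, 0.0092, -0.0016, 0.033]
[4.0, 0.0, 0.0, 0.0, 0.0123, -0.002, 0.033]
[5.0, 0.0, 0.0, 0.0, 0.0153, -0.0024, 0.033]
[6.0, 0.0, 0.0, 0.0, 0.0184, -0.0027, 0.033]
[7.0, 0.0, 0.0, 0.0, 0.0215, -0.003, 0.033]
[8.0, 0.0, 0.0, 0.0, 0.0246, -0.0032, 0.033]
[9.0, 0.0, 0.0, 0.0, 0.0277, -0.0033, 0.033]
[10.0, 0.0, 0.0, 0.0, 0.0308, -0.0034, 0.033]
[11.0, 0.0, 0.0, 0.0, 0.0339, -0.0035, 0.033]
22 30
[1.0, 0.0, 0.0, 0.0, 0.0031, -0.0006, 0.033]
[2.0, 0.0, 0.0, 0.0, 0.0061, -0.0011, 0.033]
[3.0, 0.0, 0.0, 0.0, 0.0092, -0.0016, 0.033]
[4.0, 0.0, 0.0, 0.0, 0.0123, -0.002, 0.033]
[5.0, 0.0, 0.0, 0.0, 0.0153, -0.0024, 0.033]
[6.0, 0.0, 0.0, 0.0, 0.0184, -0.0027, 0.033]
[7.0, 0.0, 0.0, 0.0, 0.0215, -0.003, 0.033]
[8.0, 0.0, 0.0, 0.0, 0.0246, -0.0032, 0.033]
```

>>> {"method": "move_arm", "body": {"deltas": [[[0.5,0,0,0,0.0015,-0.0003,0.033],[1,0,0,0,0.0031,-0.0006,0.033],[1.5,0,0,0,0.0046,-0.0008,0.033],[2,0,0,0,0.0061,-0.0011,0.033],[2.5,0,0,0,0.0077,-0.0013,0.033],[3,0,0,0,0.0092,-0.0016,0.033],[4,0,0,0,0.0123,-0.002,0.033],[5,0,0,0,0.0153,-0.0024,0.033],[6,0,0,0,0.0184,-0.0027,0.033],[7,0,0,0,0.0215,-0.003,0.033],[8,0,0,0,0.0246,-0.0032,0.033]]]}}

```text
t: 4.15
eef_pos: [0.6592, -0.1113, 0.1818]
ee_rot: [-3.0, 0.0, -2.937]
force: [1.1, -1.0, -0.4]
width: 0.033
```

>>> {"method": "move_arm", "body": {"deltas": [[[1,0,0,0,0.0031,-0.0006,0.033],[2,0,0,0,0.0061,-0.0011,0.033],[3,0,0,0,0.0092,-0.0016,0.033],[4,0,0,0,0.0123,-0.002,0.033],[5,0,0,0,0.0153,-0.0024,0.033],[6,0,0,0,0.0184,-0.0027,0.033],[7,0,0,0,0.0215,-0.003,0.033],[8,0,0,0,0.0246,-0.0032,0.033],[8,0,0,0,0.0246,-0.0032,0.033]]]}}

```text
t: 4.9
eef_pos: [0.6537, -0.0865, 0.1811]
ee_rot: [-2.861, -0.001, -2.936]
force: [-0.3, -0.0, 0.6]
width: 0.0331
```

```bash
python3 - <<'E'
from plan import *
st=monitor.get_state();p=st["eef_pos"];print(p,st["ee_rot"],st["force"],st["width"])
z=R.from_euler('xyz',st["ee_rot"]).as_matrix()[:,2];print("phi",np.degrees(np.arctan2(-z@U,-z[2])),"rel toe",(p-TOE)@U,p[2]-.004,(p-TOE)@[U[1],-U[0],0])
f=viewer.grab_frame("scene");cv2.imwrite("pics/s2.png",cv2.resize(f["frame"][120:260,150:350],None,fx=4,fy=4,interpolation=2))
E
```

```text
[ 0.65373123 -0.08645369  0.18105447] [-2.86084029e+00 -8.00122092e-04 -2.93596876e+00] [-0.33962617 -0.01004396  0.61646789] 0.033136248715517125
phi 16.0859753003222 rel toe 0.016477077272743328 0.17705446727912927 0.0006843508052702059
```

View pics/s2.png

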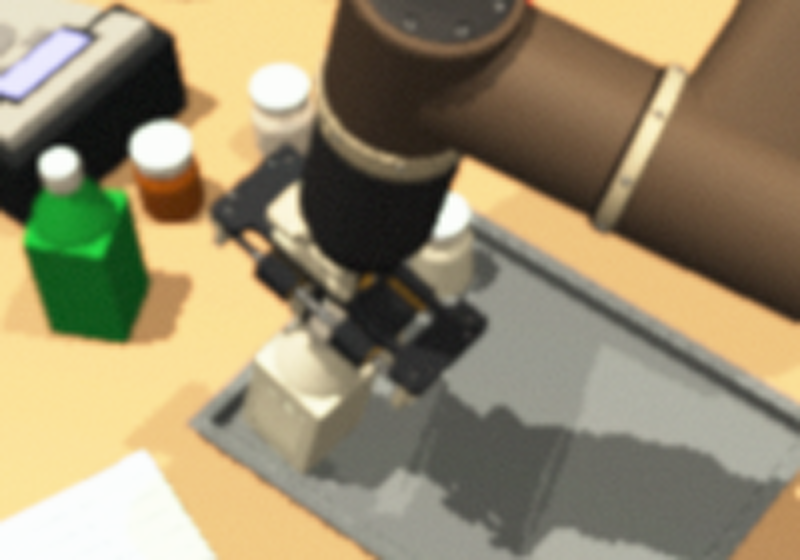

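The picture shows the bottle tipping with the fingers (crop, body at (305,410), cap between the fingers at (325,330)) and its neighbours undisturbed. Next I ease it slowly through the balance point.

>>> {"method": "move_arm", "body": {"deltas": [[[1,0,0,0,0.0031,-0.0006,0.033],[2,0,0,0,0.0061,-0.0011,0.033],[3,0,0,0,0.0092,-0.0016,0.033],[4,0,0,0,0.0123,-0.002,0.033],[5,0,0,0,0.0153,-0.0024,0.032],[6,0,0,0,0.0184,-0.0027,0.032],[6.5,0,0,0,0.02,-0.0028,0.032],[7,0,0,0,0.0215,-0.003,0.032],[7.5,0,0,0,0.023,-0.0031,0.032],[8,0,0,0,0.0246,-0.0032,0.032]]]}}

```text
t: 5.78
eef_pos: [0.6493, -0.0637, 0.1779]
ee_rot: [-2.722, 0.0, -2.938]
force: [-0.3, -0.1, 0.1]
width: 0.032
```

>>> {"method": "move_arm", "body": {"deltas": [[[0.4,0,0,0,0.0012,-0.0002,0.032],[0.8,0,0,0,0.0025,-0.0004,0.032],[1.2,0,0,0,0.0037,-0.0007,0.032],[1.6,0,0,0,0.0049,-0.0009,0.032],[2,0,0,0,0.0061,-0.0011,0.032],[2.4,0,0,0,0.0073,-0.0013,0.032],[2.8,0,0,0,0.0085,-0.0015,0.032],[3.2,0,0,0,0.0098,-0.0017,0.032],[3.6,0,0,0,0.011,-0.0018,0.032],[4,0,0,0,0.0123,-0.002,0.032],[4.5,0,0,0,0.0138,-0.0022,0.032],[5,0,0,0,0.0153,-0.0024,0.032]]]}}

```text
t: 6.78
eef_pos: [0.6463, -0.0488, 0.1738]
ee_rot: [-2.635, 0.0, -2.938]
force: [0.0, 0.2, 0.8]
width: 0.0323
```

>>> {"method": "move_arm", "body": {"deltas": [[[0.5,0,0,0,0.0015,-0.0003,0.032],[1,0,0,0,0.0031,-0.0006,0.032],[1.5,0,0,0,0.0046,-0.0008,0.032],[2,0,0,0,0.0061,-0.0011,0.032],[3,0,0,0,0.0092,-0.0016,0.032],[4,0,0,0,0.0123,-0.002,0.032],[5,0,0,0,0.0153,-0.0024,0.032],[6,0,0,0,0.0184,-0.0027,0.032],[7,0,0,0,0.0215,-0.003,0.032],[8,0,0,0,0.0246,-0.0032,0.032],[9,0,0,0,0.0277,-0.0033,0.032],[9,0,0,0,0.0277,-0.0033,0.032]]]}}

```text
t: 7.78
eef_pos: [0.6408, -0.023, 0.1624]
ee_rot: [-2.476, -0.001, -2.936]
force: [-0.0, -0.1, 0.2]
width: 0.0319
```

```bash
cat > show.py <<'E'
from plan import *
import sys
st=monitor.get_state();p=st["eef_pos"];print(st["t"],p,st["ee_rot"],st["force"],st["width"],"q",st["q"].round(2))
M=R.from_euler('xyz',st["ee_rot"]).as_matrix();z=M[:,2];print("phi",np.degrees(np.arctan2(-z@U,-z[2])),"rel toe Y,Z,X",((p-TOE)@U).round(4),(p[2]-.004).round(4),((p-TOE)@[U[1],-U[0],0]).round(4))
if len(sys.argv)>1:
    f=viewer.grab_frame("scene");g=viewer.grab_frame("top")
    np.save("s.npy",f,allow_pickle=True);np.save("t.npy",g,allow_pickle=True)
    cv2.imwrite(sys.argv[1],np.hstack([cv2.resize(f["frame"][130:310,170:370],(400,360),interpolation=2),cv2.resize(g["frame"][120:300,200:400],(400,360),interpolation=2)]))
E
python3 show.py pics/a3.png
```

```text
7.7833 [ 0.64084001 -0.02296182  0.16240025] [-2.47624237e+00 -1.34020481e-03 -2.93636233e+00] [-0.0425943  -0.10118288  0.18851629] 0.03185974335650893 q [ 0.56  0.39 -0.53  0.73 -1.05 -2.43]
phi 38.12182226948987 rel toe Y,Z,X 0.0813 0.1584 0.0009
```

View pics/a3.png

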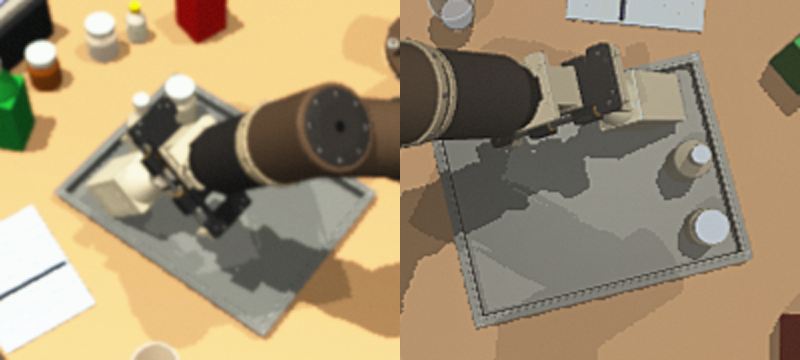

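Right half of the picture: the body at (650,97) leans forward at about 38°, and the jar and round bottle stand still at (710,227) and (692,160). The bottle is past balance and rests on the front finger. Next I rotate to 44°, then open while holding the front finger in place.

>>> {"method": "move_arm", "body": {"deltas": [[[1,0,0,0,0.0031,-0.0006,0.032],[2,0,0,0,0.0061,-0.0011,0.032],[3,0,0,0,0.0092,-0.0016,0.032],[4,0,0,0,0.0123,-0.002,0.032],[5,0,0,0,0.0153,-0.0024,0.032],[6,0,0,0,0.0184,-0.0027,0.032],[6,0,0,0,0.0184,-0.0027,0.032]]]}}

```text
t: 8.47
eef_pos: [0.6376, -0.0071, 0.1531]
ee_rot: [-2.371, -0.002, -2.936]
force: [-0.8, 0.6, -1.2]
width: 0.032
```

>>> {"method": "move_arm", "body": {"deltas": [[[0,0,0,0,-0.0025,0,0.036],[0,0,0,0,-0.0045,0,0.04],[0,0,0,0,-0.0065,0,0.044],[0,0,0,0,-0.0085,0,0.048],[0,0,0,0,-0.0105,0,0.052],[0,0,0,0,-0.012,0,0.056],[0,0,0,0,-0.012,0,0.056]]]}}

```text
t: 9.05
eef_pos: [0.6396, -0.0167, 0.1628]
ee_rot: [-2.374, 0.001, -2.938]
force: [-1.1, 1.5, -0.1]
width: 0.0552
```

```bash
python3 show.py
```

```text
9.05 [ 0.63961762 -0.01667219  0.16281546] [-2.37390843e+00  6.64003656e-04 -2.93813363e+00] [-1.05783795  1.49677256 -0.10140647] 0.05517643588928956 q [ 0.6   0.43 -0.56  0.8  -1.1  -2.54]
phi 43.98507903644398 rel toe Y,Z,X 0.0877 0.1588 0.001
```

>>> {"method": "move_arm", "body": {"deltas": [[[0,0,0,0,-0.0025,0,0.06],[0,0,0,0,-0.0045,0,0.064],[0,0,0,0,-0.0065,0,0.068],[0,0,0,0,-0.0085,0,0.072],[0,0,0,0,-0.0105,0,0.076],[0,0,0,0,-0.0125,0,0.08],[0,0,0,0,-0.0145,0,0.084],[0,0,0,0,-0.0155,0,0.087],[0,0,0,0,-0.0155,0,0.087]]]}}

```text
t: 9.8
eef_pos: [0.6419, -0.0273, 0.1734]
ee_rot: [-2.374, 0.0, -2.938]
force: [-0.3, -0.2, -0.1]
width: 0.0867
```

```bash
cat > lower.py <<'E'
from plan import *
# TCP (Y,Z) rel toe for bottle angle th, tool phi, overlap d, opening w, so front finger face bears on cap rim/side
def tcp(th,phi,d,w):
    t,f=np.radians(th),np.radians(phi)
    rim=np.array([-.021*np.cos(t)+.19*np.sin(t),.021*np.sin(t)+.19*np.cos(t)])
    zt=np.array([-np.sin(f),-np.cos(f)]);yt=np.array([np.cos(f),-np.sin(f)])
    return rim+zt*d-yt*w/2
if __name__=="__main__":
    st=monitor.get_state();p=st["eef_pos"];M=R.from_euler('xyz',st["ee_rot"]).as_matrix()
    phi=np.degrees(np.arctan2(M[:,2]@-U,-M[2,2]));w=st["width"]
    c=np.array([(p-TOE)@U,p[2]-.004])
    print(st["t"],"phi",phi,"w",w,"now",c,"F",st["force"],"q6",st["q"][5])
    print("theory th=phi d=.016",tcp(phi,phi,.016,w))
    from scipy.optimize import brentq
    for th in (45,60,75,90):
        for d in(.016,.004):
            T=tcp(th,45,d,.087);f=np.radians(45)
            tipz=T[1]-.0435*np.sin(f);print(th,d,T.round(4),"tip inner z",tipz.round(4),"tip outer z",(tipz-.021*np.sin(f)).round(4),"body z",(T[1]+.066*np.cos(f)-.0965*np.sin(f)).round(4))
E
python3 lower.py
```

```text
9.8 phi 43.99469191408647 w 0.08667162232794236 now [0.07676884 0.16936883] F [-0.34810851 -0.22928422 -0.14405909] q6 -2.5149332999875242
theory th=phi d=.016 [0.07457551 0.16986344]
45 0.016 [0.0774 0.1686] tip inner z 0.1379 tip outer z 0.123 body z 0.1471
45 0.004 [0.0859 0.1771] tip inner z 0.1464 tip outer z 0.1315 body z 0.1556
60 0.016 [0.112  0.1326] tip inner z 0.1019 tip outer z 0.087 body z 0.1111
60 0.004 [0.1205 0.1411] tip inner z 0.1104 tip outer z 0.0955 body z 0.1196
75 0.016 [0.136  0.0889] tip inner z 0.0581 tip outer z 0.0433 body z 0.0673
75 0.004 [0.1445 0.0974] tip inner z 0.0666 tip outer z 0.0518 body z 0.0758
90 0.016 [0.1479 0.0404] tip inner z 0.0097 tip outer z -0.0052 body z 0.0189
90 0.004 [0.1564 0.0489] tip inner z 0.0182 tip outer z 0.0033 body z 0.0274
```

Clearances are ample. Next I generate the lowering path: rigid to 52°, then constant tool tilt with the rim sliding down the front finger.

```bash
python3 - <<'E'
from lower import *
off=np.array([.0022,-.0005]);w=.087
def goal(th):
    phi=min(th,52);d=.016-.013*max(0,th-52)/38
    c=tcp(th,phi,d,w)+off;return Rt(phi),pt(*c),w
seq=list(range(45,81))+[80+.5*i for i in range(1,21)]
prev=44;i=0
while i<len(seq):
    ch=seq[i:i+12];print("call",prev,"->",ch[-1]);Rb,pb,_=goal(prev);rows(Rb,pb,[goal(t) for t in ch]);prev=ch[-1];i+=12
E
```

```text
call 44 -> 56
[1.0, 0.0, 0.0, 0.0, 0.003, -0.0011, 0.087]
[2.0, 0.0, 0.0, 0.0, 0.0061, -0.0021, 0.087]
[3.0, 0.0, 0.0, 0.0, 0.0092, -0.0031, 0.087]
[4.0, 0.0, 0.0, 0.0, 0.0123, -0.0041, 0.087]
[5.0, 0.0, 0.0, 0.0, 0.0154, -0.005, 0.087]
[6.0, 0.0, 0.0, 0.0, 0.0185, -0.0058, 0.087]
[7.0, 0.0, 0.0, 0.0, 0.0217, -0.0066, 0.087]
[8.0, 0.0, 0.0, 0.0, 0.0248, -0.0073, 0.087]
[8.0, 0.0, 0.0, 0.0, 0.0282, -0.0075, 0.087]
[8.0, 0.0, 0.0, 0.0, 0.0316, -0.0076, 0.087]
[8.0, 0.0, 0.0, 0.0, 0.035, -0.0077, 0.087]
[8.0, 0.0, 0.0, 0.0, 0.0383, -0.0078, 0.087]
call 56 -> 68
[0.0, 0.0, 0.0, 0.0, 0.0033, -0.0004, 0.087]
[0.0, 0.0, 0.0, 0.0, 0.0067, -0.0008, 0.087]
[0.0, 0.0, 0.0, 0.0, 0.01, -0.0012, 0.087]
[0.0, 0.0, 0.0, 0.0, 0.0133, -0.0014, 0.087]
[0.0, 0.0, 0.0, 0.0, 0.0167, -0.0017, 0.087]
[0.0, 0.0, 0.0, 0.0, 0.02, -0.0018, 0.087]
[0.0, 0.0, 0.0, 0.0, 0.0233, -0.0019, 0.087]
[0.0, 0.0, 0.0, 0.0, 0.0267, -0.0019, 0.087]
[0.0, 0.0, 0.0, 0.0, 0.03, -0.0019, 0.087]
[0.0, 0.0, 0.0, 0.0, 0.0333, -0.0019, 0.087]
[0.0, 0.0, 0.0, 0.0, 0.0366, -0.0017, 0.087]
[0.0, 0.0, 0.0, 0.0, 0.0399, -0.0015, 0.087]
c
[... 752 characters left out ...]
 0.0077, 0.0024, 0.087]
[0.0, 0.0, 0.0, 0.0, 0.0092, 0.0029, 0.087]
[0.0, 0.0, 0.0, 0.0, 0.0107, 0.0034, 0.087]
[0.0, 0.0, 0.0, 0.0, 0.0122, 0.004, 0.087]
[0.0, 0.0, 0.0, 0.0, 0.0137, 0.0046, 0.087]
[0.0, 0.0, 0.0, 0.0, 0.0152, 0.0051, 0.087]
[0.0, 0.0, 0.0, 0.0, 0.0167, 0.0057, 0.087]
[0.0, 0.0, 0.0, 0.0, 0.0182, 0.0063, 0.087]
call 86.0 -> 90.0
[0.0, 0.0, 0.0, 0.0, 0.0015, 0.0006, 0.087]
[0.0, 0.0, 0.0, 0.0, 0.0029, 0.0012, 0.087]
[0.0, 0.0, 0.0, 0.0, 0.0044, 0.0019, 0.087]
[0.0, 0.0, 0.0, 0.0, 0.0059, 0.0025, 0.087]
[0.0, 0.0, 0.0, 0.0, 0.0073, 0.0032, 0.087]
[0.0, 0.0, 0.0, 0.0, 0.0087, 0.0039, 0.087]
[0.0, 0.0, 0.0, 0.0, 0.0102, 0.0045, 0.087]
[0.0, 0.0, 0.0, 0.0, 0.0116, 0.0052, 0.087]
```

>>> {"method": "move_arm", "body": {"deltas": [[[1,0,0,0,0.003,-0.0011,0.087],[2,0,0,0,0.006,-0.002,0.087],[3,0,0,0,0.009,-0.003,0.087],[4,0,0,0,0.0123,-0.004,0.087],[5,0,0,0,0.0154,-0.005,0.087],[6,0,0,0,0.0185,-0.0058,0.087],[7,0,0,0,0.0217,-0.0066,0.087],[8,0,0,0,0.0248,-0.0073,0.087],[8,0,0,0,0.028,-0.0075,0.087],[8,0,0,0,0.0315,-0.0076,0.087],[8,0,0,0,0.035,-0.0077,0.087],[8,0,0,0,0.0383,-0.0078,0.087]]]}}

```text
t: 10.8
eef_pos: [0.635, 0.0052, 0.152]
ee_rot: [-2.234, 0.0, -2.938]
force: [0.3, -0.2, -1.9]
width: 0.0871
```

```bash
python3 show.py pics/a4.png
```

```text
10.8 [0.63502683 0.00521513 0.15196086] [-2.23437399e+00  1.60800724e-04 -2.93792163e+00] [ 0.33426102 -0.16454835 -1.89279962] 0.08707142116576844 q [ 0.67  0.5  -0.58  0.86 -1.18 -2.67]
phi 51.97979872397096 rel toe Y,Z,X 0.11 0.148 0.001
```

View pics/a4.png

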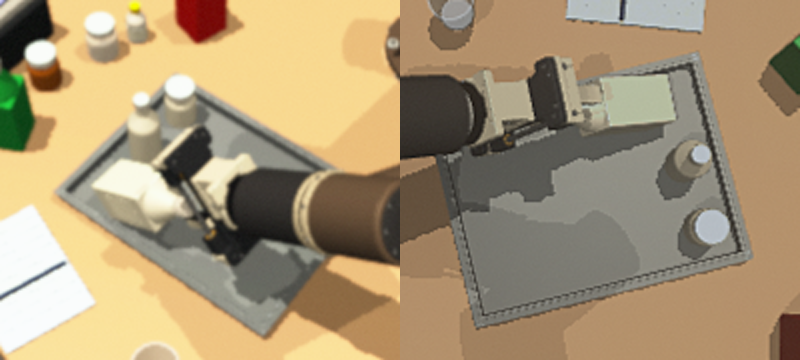

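The bottle leans at about 56° on the lower finger, with the body at (640,100) in the right half. The wrist force of -1.9 N in z is its weight on that finger. I continue lowering.

>>> {"method": "move_arm", "body": {"deltas": [[[0,0,0,0,0.0033,-0.0004,0.087],[0,0,0,0,0.0067,-0.0008,0.087],[0,0,0,0,0.01,-0.0012,0.087],[0,0,0,0,0.0133,-0.0014,0.087],[0,0,0,0,0.0167,-0.0017,0.087],[0,0,0,0,0.02,-0.0018,0.087],[0,0,0,0,0.0233,-0.0019,0.087],[0,0,0,0,0.0267,-0.0019,0.087],[0,0,0,0,0.03,-0.0019,0.087],[0,0,0,0,0.0333,-0.0019,0.087],[0,0,0,0,0.0366,-0.0017,0.087],[0,0,0,0,0.04,-0.0015,0.087]]]}}

```text
t: 11.9
eef_pos: [0.6298, 0.0305, 0.1213]
ee_rot: [-2.234, -0.0, -2.938]
force: [0.3, -0.9, -0.6]
width: 0.0869
```

>>> {"method": "move_arm", "body": {"deltas": [[[0,0,0,0,0.0033,0.0002,0.087],[0,0,0,0,0.0066,0.0006,0.087],[0,0,0,0,0.0098,0.0009,0.087],[0,0,0,0,0.013,0.0013,0.087],[0,0,0,0,0.0163,0.0018,0.087],[0,0,0,0,0.0195,0.0023,0.087],[0,0,0,0,0.0227,0.0029,0.087],[0,0,0,0,0.026,0.0036,0.087],[0,0,0,0,0.029,0.0043,0.087],[0,0,0,0,0.0322,0.005,0.087],[0,0,0,0,0.0354,0.0058,0.087],[0,0,0,0,0.0385,0.0067,0.087]]]}}

```text
t: 12.9
eef_pos: [0.6261, 0.0485, 0.0868]
ee_rot: [-2.234, 0.0, -2.938]
force: [0.1, -0.2, -1.5]
width: 0.0867
```

```bash
python3 show.py pics/a5.png
```

```text
12.9 [0.62612875 0.04854094 0.08675936] [-2.23407843e+00  2.06565769e-05 -2.93757453e+00] [ 0.09881611 -0.20266818 -1.47283069] 0.08669128125201833 q [ 0.74  0.6  -0.58  0.85 -1.14 -2.78]
phi 51.996734558234856 rel toe Y,Z,X 0.1543 0.0828 0.001
```

View pics/a5.png

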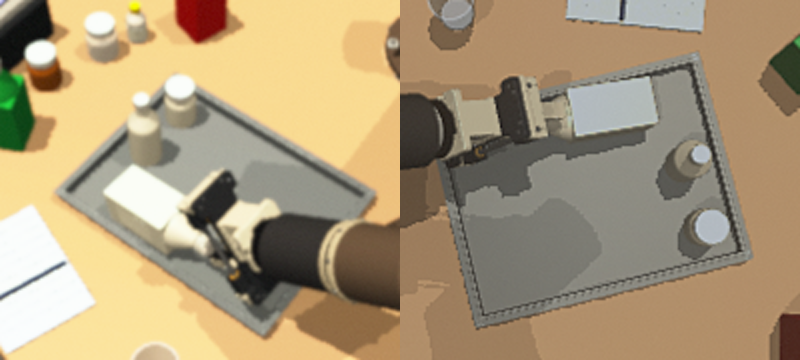

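The bottle is nearly flat at about 80° and still rests on the finger, with the body at (613,108) in the right half. Now the last 10°, slowly.

>>> {"method": "move_arm", "body": {"deltas": [[[0,0,0,0,0.0015,0.0005,0.087],[0,0,0,0,0.003,0.0009,0.087],[0,0,0,0,0.0046,0.0014,0.087],[0,0,0,0,0.0062,0.0019,0.087],[0,0,0,0,0.0077,0.0024,0.087],[0,0,0,0,0.0092,0.0029,0.087],[0,0,0,0,0.0107,0.0034,0.087],[0,0,0,0,0.0122,0.004,0.087],[0,0,0,0,0.0137,0.0046,0.087],[0,0,0,0,0.0152,0.0051,0.087],[0,0,0,0,0.0167,0.0057,0.087],[0,0,0,0,0.0182,0.0063,0.087]]]}}

```text
t: 14.0
eef_pos: [0.6248, 0.0545, 0.0687]
ee_rot: [-2.234, -0.0, -2.938]
force: [0.4, -0.3, -1.4]
width: 0.0869
```

>>> {"method": "move_arm", "body": {"deltas": [[[0,0,0,0,0.0015,0.0006,0.087],[0,0,0,0,0.003,0.0012,0.087],[0,0,0,0,0.0044,0.0018,0.087],[0,0,0,0,0.006,0.0023,0.087],[0,0,0,0,0.0073,0.003,0.087],[0,0,0,0,0.0087,0.0035,0.087],[0,0,0,0,0.0102,0.004,0.087],[0,0,0,0,0.0116,0.0045,0.087],[0,0,0,0,0.0116,0.0045,0.087]]]}}

```text
t: 14.75
eef_pos: [0.6241, 0.058, 0.0568]
ee_rot: [-2.234, -0.0, -2.938]
force: [-0.0, -0.5, -0.3]
width: 0.0871
```

```bash
python3 show.py pics/a6.png
```

```text
14.75 [0.62408821 0.05797309 0.05678541] [-2.23376996e+00 -2.24240062e-04 -2.93760478e+00] [-0.02790982 -0.54965122 -0.26238475] 0.0871488450326291 q [ 0.75  0.65 -0.59  0.86 -1.11 -2.82]
phi 52.01440801979035 rel toe Y,Z,X 0.1639 0.0528 0.0009
```

View pics/a6.png

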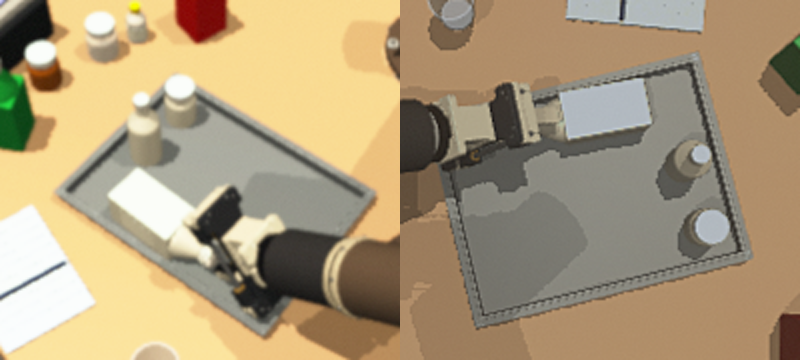

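The bottle looks flat, with the body at (605,107) in the right half, and the load on the finger is gone. I withdraw the finger slowly outward, then back off upwards.

>>> {"method": "move_arm", "body": {"deltas": [[[0,0,0,0,0.0006,-0.0008,0.087],[0,0,0,0,0.0012,-0.0016,0.087],[0,0,0,0,0.0018,-0.0024,0.087],[0,0,0,0,0.0025,-0.0032,0.087],[0,0,0,0,0.0031,-0.004,0.087],[0,0,0,0,0.0037,-0.0048,0.087],[0,0,0,0,0.0043,-0.0055,0.087],[0,0,0,0,0.005,-0.0063,0.087],[0,0,0,0,0.0062,-0.0079,0.087],[0,0,0,0,0.0074,-0.0095,0.087]]]}}

```text
t: 15.68
eef_pos: [0.6217, 0.0699, 0.057]
ee_rot: [-2.234, 0.0, -2.938]
force: [-0.0, -0.4, -0.6]
width: 0.0869
```

>>> {"method": "move_arm", "body": {"deltas": [[[0,0,0,0,0.004,-0.006,0.087],[0,0,0,0,0.008,-0.015,0.087],[0,0,0,0,0.008,-0.03,0.087],[0,0,0,0,0.008,-0.05,0.087],[0,0,0,0,0.008,-0.08,0.087],[0,0,0,0,0.008,-0.11,0.087],[0,0,0,0,0.008,-0.11,0.08],[0,0,0,0,0.008,-0.11,0.08]]]}}

```text
t: 16.35
eef_pos: [0.6034, 0.1629, 0.1197]
ee_rot: [-2.236, 0.003, -2.935]
force: [-0.7, 0.2, -1.3]
width: 0.0816
```

```bash
python3 show.py pics/a7.png; python3 - <<'E'
from plan import *
T=np.load("t.npy",allow_pickle=True).item()
g=cv2.cvtColor(T["frame"],cv2.COLOR_BGR2HSV);m=((g[...,2]>185)&(g[...,1]<60)).astype(np.uint8);m[:150]=0;m[200:]=0;m[:,:265]=0;m[:,:]*=1;m[:,345:]=0
n,l,s,c=cv2.connectedComponentsWithStats(m);k=1+s[1:,4].argmax();print(s[k])
cn=max(cv2.findContours((l==k).astype(np.uint8),0,2)[0],key=cv2.contourArea)
P=onz(T,cn.reshape(-1,2),.074)[:,:2];r=cv2.minAreaRect((P*1000).astype(np.float32));print(r)
E
```

```text
16.35 [0.60338729 0.16288915 0.11973218] [-2.23648496e+00  2.60164383e-03 -2.93466164e+00] [-0.6815157   0.19225266 -1.27798557] 0.08155609842283665 q [ 0.91  0.62 -0.41  0.67 -1.3  -2.72]
phi 51.858686586766794 rel toe Y,Z,X 0.2708 0.1157 0.0019
[284 180  41   9  54]
((615.5482177734375, -47.0609016418457), (7.328954696655273, 115.62797546386719), 8.502610206604004)
```

View pics/a7.png

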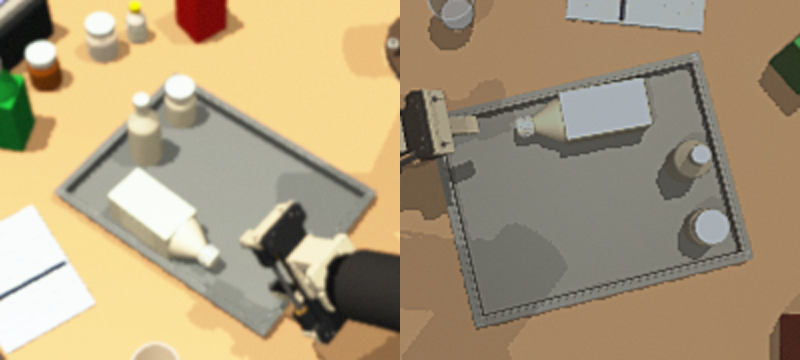

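The bottle lies flat and free: right half, body corners near (560,93), (645,80), (652,125), (567,138) and cap end at (517,127). It is turned a few degrees from the tray axis, so I measure that.

```bash
cat > meas.py <<'E'
from plan import *
CT=np.array([.53635,-.0205]);TY=np.array([-.2365,.9716]);TX=np.array([.9716,.2365])
def meas(T,roi):
    x0,x1,y0,y1=roi
    g=cv2.cvtColor(T["frame"],cv2.COLOR_BGR2HSV);m=np.zeros(g.shape[:2],np.uint8)
    m[y0:y1,x0:x1]=((g[...,2]>165))[y0:y1,x0:x1]
    n,l,s,c=cv2.connectedComponentsWithStats(m);k=1+s[1:,4].argmax()
    cn=max(cv2.findContours((l==k).astype(np.uint8),0,2)[0],key=cv2.contourArea)
    P=onz(T,cn.reshape(-1,2),.074)[:,:2];r=cv2.minAreaRect((P*1000).astype(np.float32))
    b=cv2.boxPoints(r)/1000;print(s[k],r)
    q=np.c_[(b-CT)@TX,(b-CT)@TY+.195];print("corners tray x, y from wall",q.round(4).tolist())
    c=q.mean(0);return c
if __name__=="__main__":
    T=np.load("t.npy",allow_pickle=True).item();meas(T,(275,332,155,195))
    print(T["frame"][178,300],T["frame"][175,310],T["frame"][195,290],T["frame"][192,300])
    c=(np.array([[560,93],[645,80],[652,125],[567,138]])-[400,0]+.5)/2-.5+[200,120]
    q=onz(T,c,.074)[:,:2];print(q.round(4).tolist(),np.c_[(q-CT)@TX,(q-CT)@TY+.195].round(4).tolist())
    e=(np.array([[517,127],[534,127]])-[400,0]+.5)/2-.5+[200,120]
    q=onz(T,e,.045)[:,:2];print("cap",q.round(4).tolist(),np.c_[(q-CT)@TX,(q-CT)@TY+.195].round(4).tolist())
E
python3 meas.py
```

```text
[ 275  159   51   31 1077] ((644.206298828125, -32.147972106933594), (67.63409423828125, 141.52651977539062), 10.360599517822266)
corners tray x, y from wall [[0.0724, 0.2308], [0.0642, 0.0895], [0.1317, 0.0856], [0.1399, 0.2269]]
[182 175 169] [182 176 168] [78 83 83] [80 84 85]
[[0.6674, 0.0216], [0.686, -0.0995], [0.6213, -0.1086], [0.6029, 0.012]] [[0.1373, 0.205], [0.1267, 0.0829], [0.0617, 0.0893], [0.0724, 0.2108]]
cap [[0.623, 0.0839], [0.6229, 0.0592]] [[0.1089, 0.2759], [0.103, 0.2519]]
```

The base is about 86 mm from the wall and the yaw is about 4° off, with the cap towards tray +x. I'll push with shut fingers side by side, which gives a 42 mm wide face square to the tray, and drift slightly to -x.

```bash
cat > tw.py <<'E'
from meas import *
RP=Rt(0,np.radians(193.7))
def tw(x,y,z):return np.r_[CT+x*TX+(y-.195)*TY,z]
def now():
    st=monitor.get_state();p=st["eef_pos"];q=p[:2]-CT
    print("t",st["t"],"tray",(q@TX).round(4),(q@TY+.195).round(4),p[2].round(4),"F tray",[(st["force"][:2]@a).round(2) for a in(TX,TY)],st["force"][2].round(2),"w",st["width"].round(4),"rot",st["ee_rot"].round(3),"q6",st["q"][5].round(2))
    return R.from_euler('xyz',st["ee_rot"]).as_matrix(),p
E
python3 - <<'E'
from tw import *
M,p=now();print(p,tw(.107,.3,.16))
rows(M,p,[(Rt(0),tw(.107,.31,.16),0.),(RP,tw(.107,.31,.16),0.)])
rows(Rt(52),p,[(Rt(26),tw(.107,.31,.16),0.)])
E
```

```text
Traceback (most recent call last):
  File "tw.py", line 6, in now
    print("t",st["t"],"tray",(q@TX).round(4),(q@TY+.195).round(4),p[2].round(4),"F tray",[(st["force"][:2]@a).round(2) for a in(TX,TY)],st["force"][2].round(2),"w",st["width"].round(4),"rot",st["ee_rot"].round(3),"q6",st["q"][5].round(2))
                                                                                                                                                                    ^^^^^^^^^^^^^^^^^
AttributeError: 'float' object has no attribute 'round'
```

```bash
sed -i 's/st\["width"\].round(4)/round(st["width"],4)/' tw.py; python3 - <<'E'
from tw import *
M,p=now();print(p,tw(.107,.3,.16))
rows(M,p,[(Rt(0),tw(.107,.31,.16),0.),(RP,tw(.107,.31,.16),0.)])
E
```

```text
t 16.45 tray 0.1072 0.3547 0.1185 F tray [np.float64(-0.0), np.float64(-0.13)] -0.39 w 0.0803 rot [-2.234 -0.    -2.937] q6 -2.72
[0.60268728 0.16005311 0.11845018] [0.6154787 0.1068235 0.16     ]
[-52.0, 0.0, 0.0, -0.0014, -0.0603, 0.0096, 0.0]
[-40.0, -41.5, -85.0, -0.0014, -0.0603, 0.0096, 0.0]
```

>>> {"method": "move_arm", "body": {"deltas": [[[-7,0,0,0,-0.01,0.0,0.06],[-14,0,0,0,-0.02,0.002,0.04],[-21,0,0,0,-0.03,0.004,0.02],[-28,0,0,0,-0.04,0.006,0],[-35,0,0,0,-0.05,0.008,0],[-42,0,0,0,-0.06,0.0096,0],[-49,0,0,0,-0.0603,0.0096,0],[-52,0,0,-0.0014,-0.0603,0.0096,0],[-52,0,0,-0.0014,-0.0603,0.0096,0]]]}}

```text
t: 17.2
eef_pos: [0.6142, 0.1134, 0.161]
ee_rot: [3.137, 0.002, -2.943]
force: [-0.8, 0.2, 0.5]
width: 0.0255
```

>>> {"method": "move_arm", "body": {"deltas": [[[0,0,-7,0,0,0,0],[0,0,-14,0,0,0,0],[0,0,-21,0,0,0,0],[0,0,-28,0,0,0,0],[0,0,-35,0,0,0,0],[0,0,-42,0,0,0,0],[0,0,-49,0,0,0,0],[0,0,-56,0,0,0,0],[0,0,-63,0,0,0,0],[0,0,-70,0,0,0,0],[0,0,-77,0,0,0,0],[0,0,-84,0,0,0,0]]]}}

```text
t: 18.2
eef_pos: [0.6126, 0.1156, 0.1587]
ee_rot: [3.139, -0.002, -1.466]
force: [0.0, 0.1, 0.4]
width: 0.0005
```

>>> {"method": "move_arm", "body": {"deltas": [[[0,0,-4,0,0,0,0],[0,0,-8,0,0,0,0],[0,0,-8,0,0,0,0]]]}}

```text
t: 18.45
eef_pos: [0.6126, 0.1157, 0.1588]
ee_rot: [3.139, -0.002, -1.329]
force: [-0.2, -0.1, -0.2]
width: 0.0002
```

```bash
python3 - <<'E'
from tw import *
M,p=now()
rows(M,p,[(RP,tw(.107,.300,.1),0.),(RP,tw(.107,.300,.025),0.)])
E
```

```text
t 18.45 tray 0.1063 0.3093 0.1588 F tray [np.float64(-0.24), np.float64(-0.05)] -0.17 w 0.0002 rot [ 3.139e+00 -2.000e-03 -1.329e+00] q6 -0.26
[0.1, -0.1, 0.2, 0.0092, -0.0008, 0.0588, 0.0]
[0.1, -0.1, 0.2, 0.009, -0.001, 0.1338, 0.0]
```

>>> {"method": "move_arm", "body": {"deltas": [[[0,0,0.2,0.002,0,0.03,0],[0,0,0.2,0.004,0,0.06,0],[0,0,0.2,0.004,0,0.09,0],[0,0,0.2,0.004,0,0.11,0],[0,0,0.2,0.004,0,0.125,0],[0,0,0.2,0.004,0,0.134,0],[0,0,0.2,0.004,0,0.134,0]]]}}

```text
t: 19.03
eef_pos: [0.6127, 0.1114, 0.0233]
ee_rot: [3.137, -0.001, -1.337]
force: [1.0, -0.6, 0.8]
width: 0.0008
```

```bash
python3 -c "
from tw import *
now()"; python3 show.py pics/a8.png
```

```text
t 19.0333 tray 0.1054 0.3051 0.0233 F tray [np.float64(0.82), np.float64(-0.82)] 0.82 w 0.0008 rot [ 3.137e+00 -1.000e-03 -1.337e+00] q6 -0.26
19.0333 [0.61270117 0.11138429 0.02333401] [ 3.13674795e+00 -1.43684682e-03 -1.33714160e+00] [ 0.98690946 -0.60438362  0.81609696] 0.000787722778930212 q [ 0.49  0.47 -0.33  0.   -0.77 -0.26]
phi 0.09046352996651703 rel toe Y,Z,X 0.2185 0.0193 0.0006
```

View pics/a8.png

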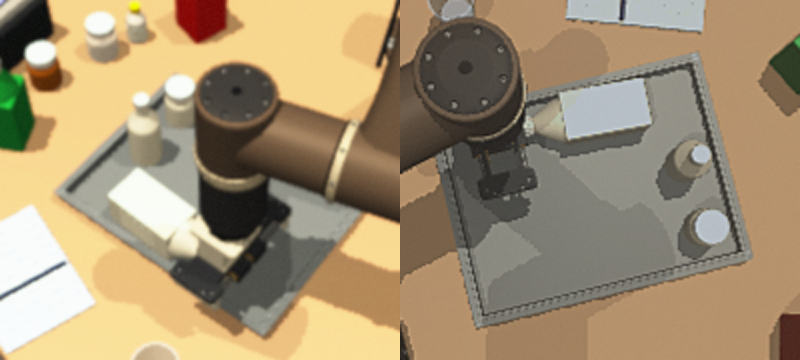

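The shut fingertips stand in line with the cap end (right half, about (515,150)), hand clear of everything. I push slowly.

>>> {"method": "move_arm", "body": {"deltas": [[[0,0,0,0.005,0,0,0],[0,0,0,0.009,0,0,0],[0,0,0,0.012,0,0,0],[0,0,0,0.014,0,0,0],[0,0,0,0.016,0,0,0],[0,0,0,0.018,0,0,0],[0,0,0,0.02,0.0003,0,0],[0,0,0,0.022,0.0006,0,0],[0,0,0,0.0245,0.001,0,0],[0,0,0,0.027,0.0013,0,0],[0,0,0,0.03,0.0016,0,0],[0,0,0,0.033,0.002,0,0]]]}}

```text
t: 20.13
eef_pos: [0.6204, 0.0795, 0.0261]
ee_rot: [-3.141, 0.0, -1.335]
force: [-1.1, 4.2, 3.0]
width: 0.0002
```

>>> {"method": "move_arm", "body": {"deltas": [[[0,0,0,0.003,0.0004,0,0],[0,0,0,0.006,0.0008,0,0],[0,0,0,0.009,0.0012,0,0],[0,0,0,0.012,0.0016,0,0],[0,0,0,0.015,0.002,0,0],[0,0,0,0.018,0.0024,0,0],[0,0,0,0.021,0.0028,0,0],[0,0,0,0.024,0.0032,0,0],[0,0,0,0.027,0.0036,0,0],[0,0,0,0.03,0.004,0,0]]]}}

```text
t: 20.97
eef_pos: [0.6234, 0.0491, 0.026]
ee_rot: [3.142, -0.0, -1.335]
force: [-0.6, 4.1, 2.7]
width: 0.0006
```

```bash
python3 -c "
from tw import *
now()
T=viewer.grab_frame('top');np.save('t.npy',T,allow_pickle=True)
cv2.imwrite('pics/t9.png',cv2.resize(T['frame'][125:225,260:390],None,fx=5,fy=5,interpolation=2))"
```

```text
t 20.9667 tray 0.101 0.2421 0.026 F tray [np.float64(0.38), np.float64(4.09)] 2.72 w 0.0006 rot [ 3.142 -0.    -1.335] q6 -0.16
```

View pics/t9.png

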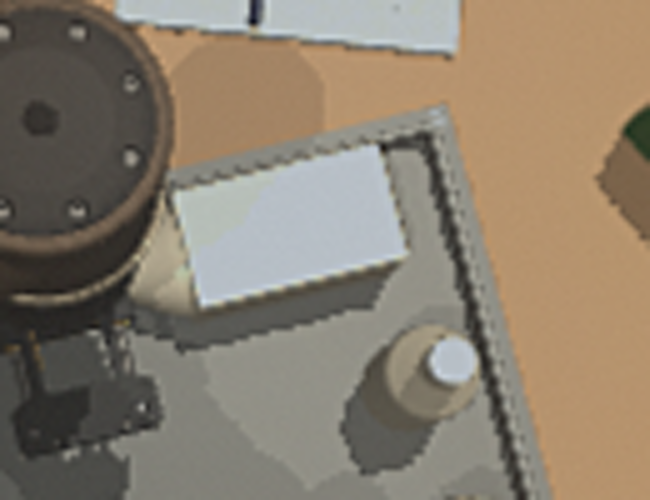

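Body edges run at about 13° (crop (175,190)-(380,143) and (200,308)-(407,257)), so it is now parallel to the tray. I push the rest straight, with no drift.

>>> {"method": "move_arm", "body": {"deltas": [[[0,0,0,0.003,0,0,0],[0,0,0,0.006,0,0,0],[0,0,0,0.009,0,0,0],[0,0,0,0.012,0,0,0],[0,0,0,0.015,0,0,0],[0,0,0,0.018,0,0,0],[0,0,0,0.021,0,0,0],[0,0,0,0.024,0,0,0],[0,0,0,0.027,0,0,0],[0,0,0,0.03,0,0,0],[0,0,0,0.032,0,0,0],[0,0,0,0.034,0,0,0]]]}}

```text
t: 22.02
eef_pos: [0.6313, 0.0161, 0.0259]
ee_rot: [3.141, 0.0, -1.336]
force: [-1.2, 2.6, 1.3]
width: 0.0006
```

```bash
cat > q.py <<'E'
from tw import *
now();T=viewer.grab_frame('top');np.save('t.npy',T,allow_pickle=True)
# top face edges: bright mask of the lying body's upper face
g=cv2.cvtColor(T["frame"],cv2.COLOR_BGR2HSV)
P=[tw(x,y,.074) for x,y in((.055,.0),(.055,.12),(.145,.12),(.145,.0))]
roi=np.zeros(g.shape[:2],np.uint8);cv2.fillConvexPoly(roi,proj(T,P).astype(np.int32),1)
m=((g[...,2]>168)&(g[...,1]<45)).astype(np.uint8)*roi
n,l,s,c=cv2.connectedComponentsWithStats(m);k=1+s[1:,4].argmax()
v,u=np.nonzero(l==k);Q=onz(T,np.c_[u,v],.074)[:,:2];x=(Q-CT)@TX;y=(Q-CT)@TY+.195
print("n",len(x),"x",x.min().round(4),x.max().round(4),"y",y.min().round(4))
# base edge: min y per x bin; side edges: min/max x per y bin
for nm,a,b in(("base",x,y),("sideL",y,x),("sideR",y,-x)):
    e=np.array([(t,np.min(b[abs(a-t)<.004])) for t in np.linspace(np.percentile(a,12),np.percentile(a,88),12)])
    f=np.polyfit(*e.T,1);print(nm,"slope deg",np.degrees(f[0]).round(2),"mean",e[:,1].mean().round(4))
E
python3 q.py
```

```text
t 22.0167 tray 0.1009 0.2081 0.0259 F tray [np.float64(-0.57), np.float64(2.85)] 1.31 w 0.0006 rot [ 3.141  0.    -1.336] q6 -0.1
n 943 x 0.0675 0.1357 y 0.0082
base slope deg -0.06 mean 0.0087
sideL slope deg 0.51 mean 0.0685
sideR slope deg -0.14 mean -0.1348
```

The base is 8.7 mm from the wall and square within 0.5°. I close in and feel for the wall.

>>> {"method": "move_arm", "body": {"deltas": [[[0,0,0,0.002,0,0,0],[0,0,0,0.004,0,0,0],[0,0,0,0.005,0,0,0],[0,0,0,0.006,0,0,0],[0,0,0,0.007,0,0,0],[0,0,0,0.0075,0,0,0],[0,0,0,0.0075,0,0,0]]]}}

```text
t: 22.65
eef_pos: [0.633, 0.0089, 0.0259]
ee_rot: [3.141, -0.0, -1.336]
force: [0.0, 1.9, -0.8]
width: 0.0004
```

>>> {"method": "move_arm", "body": {"deltas": [[[0,0,0,0.0005,0,0,0],[0,0,0,0.001,0,0,0],[0,0,0,0.001,0,0,0]]]}}

```text
t: 22.9
eef_pos: [0.633, 0.0087, 0.0259]
ee_rot: [3.141, 0.001, -1.336]
force: [-2.5, 6.2, 0.5]
width: 0.0004
```

```bash
python3 q.py
```

```text
t 22.9 tray 0.1008 0.2005 0.0259 F tray [np.float64(-0.92), np.float64(6.59)] 0.5 w 0.0004 rot [ 3.141e+00  1.000e-03 -1.336e+00] q6 -0.09
n 987 x 0.0678 0.1355 y 0.0008
base slope deg 0.01 mean 0.0013
sideL slope deg 0.05 mean 0.0684
sideR slope deg -0.23 mean -0.1347
```

>>> {"method": "move_arm", "body": {"deltas": [[[0,0,0,0.0005,0,0,0],[0,0,0,0.001,0,0,0],[0,0,0,0.001,0,0,0],[0,0,0,0.001,0,0,0]]]}}

```text
t: 23.28
eef_pos: [0.6331, 0.0087, 0.0259]
ee_rot: [-3.142, 0.002, -1.335]
force: [-3.6, 9.3, 1.9]
width: 0.0003
```

```bash
python3 q.py
```

```text
t 23.2833 tray 0.1009 0.2005 0.0259 F tray [np.float64(-1.33), np.float64(9.89)] 1.92 w 0.0003 rot [-3.142e+00  2.000e-03 -1.335e+00] q6 -0.08
n 987 x 0.0678 0.1355 y 0.0006
base slope deg -0.19 mean 0.0012
sideL slope deg 0.05 mean 0.0684
sideR slope deg -0.15 mean -0.1348
```

It is against the wall: 1 mm more command gave no motion and the force rose to 10 N. I back off and retreat.

>>> {"method": "move_arm", "body": {"deltas": [[[0,0,0,-0.001,0,0,0],[0,0,0,-0.003,0,0,0],[0,0,0,-0.006,0,0,0],[0,0,0,-0.015,0,0,0],[0,0,0,-0.03,0,0,0],[0,0,0,-0.05,0,0,0],[0,0,0,-0.05,0,-0.04,0],[0,0,0,-0.05,0,-0.08,0],[0,0,0,-0.05,0,-0.12,0],[0,0,0,-0.05,0,-0.16,0],[0,0,0,-0.05,0,-0.2,0],[0,0,0,-0.05,0,-0.2,0]]]}}

```text
t: 24.33
eef_pos: [0.6256, 0.0573, 0.2358]
ee_rot: [-3.128, -0.001, -1.334]
force: [1.7, 0.2, 1.4]
width: 0.0004
```

>>> {"method": "move_arm", "body": {"deltas": [[[0,0,0,-0.04,0,0,0],[0,0,0,-0.08,0.03,0,0],[0,0,0,-0.12,0.06,0,0],[0,0,0,-0.15,0.09,0,0],[0,0,0,-0.15,0.09,0,0],[0,0,0,-0.15,0.09,0,0]]]}}

```text
t: 24.83
eef_pos: [0.4963, 0.183, 0.2264]
ee_rot: [-3.141, 0.001, -1.332]
force: [-0.3, 0.4, 0.6]
width: 0.0009
```

```bash
python3 q.py; python3 show.py pics/a10.png
```

```text
t 24.8333 tray 0.0092 0.4022 0.2264 F tray [np.float64(-0.24), np.float64(0.46)] 0.62 w 0.0009 rot [-3.141e+00  1.000e-03 -1.332e+00] q6 -0.48
n 1001 x 0.0679 0.1357 y 0.0009
base slope deg -0.73 mean 0.0015
sideL slope deg 0.07 mean 0.0685
sideR slope deg -0.4 mean -0.135
24.8833 [0.4977314  0.18244363 0.22648958] [-3.14042822e+00  6.77630723e-04 -1.33196225e+00] [ 0.36157763 -0.53799452 -0.23184386] -1.7288765683253578e-05 q [ 0.72  0.12 -0.31 -0.   -1.14 -0.48]
phi -0.04111209241280298 rel toe Y,Z,X 0.3114 0.2225 -0.0975
```

View pics/a10.png

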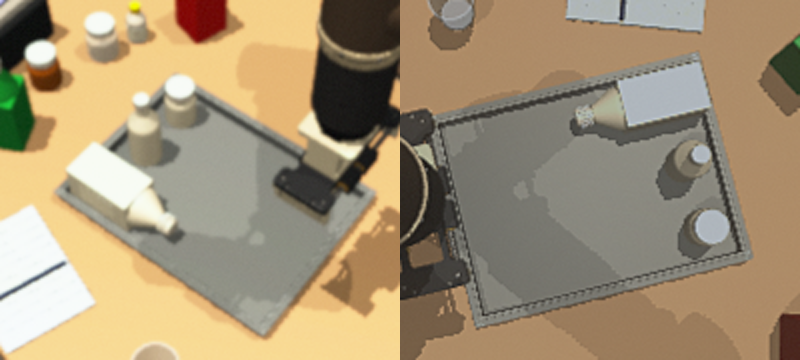

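The last picture shows the bottle flat with its base at the end wall (right half, body at (665,95), cap at (583,118)). The round bottle (692,160) and jar (710,227) are where they were, and the hand is clear. Handing in.

```bash
python3 -c "
from station import arm
print(arm.job_done())"
```

```text
the job is handed in; nothing more can be done
None
```

The tall bottle is lying on its side with its base against the end wall and its cap pointing straight into the tray. I handed the job in at about 25 s.

**How it was done:** I held the open fingertips loosely either side of the cap. The rear finger tipped the bottle past its balance point, and the front finger then took its weight and eased it down flat. After that I pushed it about 86 mm back along its length with the shut fingertips and took the hand away.

**Last checks:**
- **Snug against the wall:** at the end, 1 mm more commanded push gave no movement and the push force rose to about 10 N. The top camera put the base 1–1.5 mm from the wall, within its error.
- **Straight:** the bottle's sides measured 0.1–0.4° from the tray's axis, and the base edge 0.7° in the final picture. It had turned about 4° while being laid down, and I corrected that during the push.
- **Other containers:** the round bottle and jar stood in the same places in the last picture. The other containers in view looked undisturbed; the spare cap was outside that crop and I did not check it again. The hand was well clear.

**Disagreements and slips:**
- **Finger gap:** it was set 4–5 mm wider than the cap, so the bottle had a few millimetres of play as it crossed the balance point.
- **Pictures:** I viewed 13, three over the budget of 10.

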